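# Press a flow cell home on its sprung plunger and hold it for a leak check

## Robot

A 7-joint arm with a two-finger parallel gripper is mounted at the origin on the work surface. World frame = base frame: x ahead of the robot, y to its left, z up, the work surface at z = 0. Lengths are in m, angles in degrees, forces in N, time in s.
With the tool pointing down it reaches from about 0.35 to 0.9 m from the base axis. Payload 7.2 kg.
Tool frame: the origin (TCP) lies midway between the tips of the shut fingers; the grasp point (between the pads) lies behind it (bot.grip_point_offset is the z of the grasp point in the tool frame, in m); z points along the fingers, y is the line along which they close (so a half turn about z gives the same grasp; the last joint's range is limited). The gripper opens to 85 mm and grips with 20 to 120 N. Pads are 22 mm wide; open, the fingers measure 114 mm over their backs; the gripper's body (76 mm by 85 mm) begins 54 mm behind the grasp point. The pads swing forward as they close: fully open they stand 13 mm farther back than shut.
Start: joints at [-3.908, 23.554, -0.728, 91.456, 0.321, 64.991, -4.71], TCP at [0.625, -0, 0.192] pointing down, gripper open.
Joint ranges: [-169.25, 169.25], [-16.82, 113.86], [-84.01, 82.57], [7.8, 145.47], [-59.2, 239.2], [7.22, 106.19], [-163.78, 163.78]. Speed limits (degrees/s): [136.94, 136.94, 172.46, 172.46, 180, 180, 180].

## Interface

Orientations are given as [roll, pitch, yaw] about the fixed x, y, z axes, in that order (R = Rz(yaw) Ry(pitch) Rx(roll)).
In Python, from bench import bot gives the robot as it stands.
- The arm moves only by the tool send_rows, never from a script. Its argument "series" is a list that holds one entry, the list of rows, each a list of 7 numbers: the finger opening in cm, from 0 to 8.54, then the shift along the tool's x, y, z in shares of 100 cm (1.0 is 100 cm), then the turn, a rotation vector about the tool's x, y, z in parts of the range, where 1.0 means 180 degrees. In form: [[[grip, tx, ty, tz, rx, ry, rz], ...]]. A call has 1 to 8 rows; each row is the pose to reach, as a shift and turn from the pose commanded when the call began, along the tool's axes at that moment; what a row does not reach only later rows make up. A row lasts 1/12 s, in which the tool goes at most 41.7 mm and 7.16 degrees, less where a joint would pass 70% of its speed; a pose out of reach is approached as far as the arm can. A shift or turn number past 1, either way, is cut back to 1. A call with a gripper value outside its range is refused whole. The fingers move at their own pace and stop on an object; "squeeze" is the grip in N (left out, the last holds). Time passes only in rows, so rows that repeat a pose let the fingers close. It gives the time, the measured TCP pose, the force, the opening and the grip force at its end, in the units of the state.
- bot.state(): the state, without advancing time (a new reading comes with each control period).
- bot.read_camera(name): name is "scene" or "side" or "wrist"; returns (picture, depth): 480x640x3 uint8, red, green, blue; 480x640 float32, m along the optical axis (not along the pixel's ray), 0 where there is no reading.
- bot.camera_model(name): a dict with "fx", "fy", "cx", "cy" (pixels), "T" (4x4, takes a point from camera to world coordinates). Camera axes: x right, y down, z forward; pixel columns grow to the right and rows downward; lengths in m; the calibration is good to about 2 mm. The wrist camera is an equidistant fisheye: a pixel r from the principal point sees the ray r / f radians off the axis. A picture is of the moment at which its call begins: read the wrist's pose just before it. camera_model takes no time and is no camera call; for the wrist camera it gives the pose at the moment of the call.
- bot.finish_job(): hands the job in; it is judged then, once.
The state is a dict: "clock": time; "qpos": joint angles; "joint_vel": joint speeds; "joint_efforts": joint torques, N m; "position": TCP position; "tool_rot": TCP orientation; "force": force on the tool from outside, world axes, zero at the start; "wrist_torque": the same for the moment, N m; "opening": opening from 0.0 (shut) to 1.0 (fully open); "grasp_force": force on a finger pad.
Only numpy, scipy, OpenCV 4.12 (cv2) and the standard library are available. Lean on these libraries where they do the work, as an engineer would, in place of code of your own. Each camera call takes 0.05 s, during which the arm holds its last target. There are 200 camera calls.

## Task

Free the sprung plunger of the leak-check fixture by turning the clamp knob on top of its housing anticlockwise (seen from above) to its end, a bit less than a quarter turn. Then slide the square metal flow cell along its rail, pushing the plunger in until the end of the cell bears squarely and flush on the steel stop plate, firmly but without ramming it. Finish while still holding it pressed there, and leave the other things on the bench alone.

Things in the scene. Friction and masses are not known exactly. Their poses are not given: they have to be found in the camera images.
- stop_face (a point): Point on the front face of the upright steel stop plate, on the plunger's axis, 61 mm above the bench. x is level and is the pressing direction (from the cell into the plate), y across the rail, z up. Behind the plate stands the grey housing, 60 mm wide, from x = 12 to 90 mm, its top 90 mm above the bench, with the knob on top.
- stop_plate: The fixed steel stop plate, 78 mm wide, 12 mm thick, top edge 95 mm above the bench. Origin on the bench straight below the middle of its front face, axes as stop_face.
- rail (a point): Far end of the rail's top, on its centre line, 205 mm before the stop plate's face, 45 mm above the bench; axes as stop_face. The rail is a flat steel bar 26 mm wide running from here to the plate; it is narrower than the cell, so fingers can pass on both sides. A base plate 110 mm wide and 12 mm thick lies under rail and housing and sticks out 20 mm past this end.
- plunger (a joint): Travel of the sprung brass plunger in m: a round pin 16 mm in diameter that sticks 15 mm out of the middle of the stop plate at 0 and is flush with the plate's face at 0.015. The spring pushes back with about 4 N at 0 and 11 N at 0.015, and pushes the cell out again if let go. While the knob is locked the plunger moves only 1 to 2 mm.
- knob (a joint): Angle of the clamp knob in rad, growing anticlockwise seen from above; 0 is fully locked, 1.4 is its end stop and fully free (the plunger is free from about 1.0). It starts between 0 and 0.2, stays where it is left, and takes about 0.06 N m.
- knob_grip (a point): Middle of the knob's grip bar, on the knob's upright axis, 55 mm behind the front face of the stop plate, 111.5 mm above the bench. The bar is black, 44 mm long along this point's x, 12 mm wide, from 98 to 125 mm above the bench, on a disc of 42 mm diameter. At angle 0 the bar lies along the pressing direction; the point turns with the knob.
- cell: The loose flow cell: a square aluminium block 120 mm long (its x axis), 32 mm wide and 32 mm high, about 0.33 kg, lying on the rail. Origin in the middle of its underside, 45 mm above the bench. A flat end faces the plunger (+x, 60 mm from the origin); from the other end a steel nipple 12 mm thick sticks out 18 mm. It starts 20 to 60 mm short of the plunger's tip, up to 5 degrees askew.
- bottle: Bystander: closed amber bottle with blue cap, 66 mm in diameter, 130 mm tall; origin under its base.
- beaker: Bystander: glass beaker, 64 mm in diameter, 70 mm tall; origin under its base.
- cap: Bystander: blue screw cap lying on the bench, 42 mm in diameter, 22 mm high; origin under it.
- wrench: Bystander: steel wrench lying on the bench, 180 mm long.
Mind the look-alikes: they are no part of the job. Of the things that look like the cell, the largest one is meant.

How it is judged:
By the outcome, as a careful person would: the job done as asked, in the order asked, and still so for the second after the job is handed in, while the arm keeps its last pose, push and grip.
It also fails if it takes over 58 s, if anything falls off the work surface, if the arm or the gripper's body presses on something with over 40 N, if the wrist force passes 120 N, or if a joint passes its speed limit or range.

## Working session

There is one attempt and no reset: what is moved stays moved. The work goes in short steps, Python scripts to look and compute and a tool call to move; the robot and the scene stay as the last step left them, time stands still between calls to the robot, and variables do not carry over. Pictures are saved under pics/ and viewed, at most 10 in all, crops included, and the job is handed in when it is done.

Besides the shell and the picture viewer there is one more tool, called after "Emit:" as name(argument=value, ...), one argument or row to a line, values as JSON. send_rows: Moves the arm, as the interface text tells. Its arguments: {"type":"object","properties":{"series":{"type":"array"},"squeeze":{"type":"number"}},"required":["series"]}

```bash
mkdir -p pics
python3 - <<'E'
from bench import bot
import cv2,numpy as np
s=bot.state();print({k:np.round(v,3).tolist() for k,v in s.items()},bot.grip_point_offset)
for n in("scene","side"):
    p,d=bot.read_camera(n);cv2.imwrite(f"pics/{n}0.png",p[:,:,::-1]);np.savez(f"pics/{n}0.npz",p=p,d=d)
    m=bot.camera_model(n);print(n,m["fx"],m["cx"],m["cy"],np.round(m["T"],3).tolist(),(d>0).mean())
E
```

```text
{'clock': 0.0, 'qpos': [-3.907, 23.601, -0.728, 91.504, 0.32, 64.989, -4.71], 'joint_vel': [-0.034, -0.03, 0.006, 0.004, -0.103, -0.006, 0.041], 'joint_efforts': [-0.001, -60.064, 0.681, -29.942, 0.014, 0.01, 0.0], 'position': [0.624, -0.0, 0.191], 'tool_rot': [-179.908, 0.006, 90.0], 'force': [-0.571, 0.174, -0.63], 'wrist_torque': [0.064, -0.006, 0.035], 'grasp_force': 0.0, 'opening': 0.997} -0.0187
scene 484.3595351535875 317.5101012831394 238.4784486737531 [[-0.058, 0.727, -0.684, 1.261], [0.998, 0.048, -0.034, 0.066], [0.008, -0.685, -0.729, 0.823], [0.0, 0.0, 0.0, 1.0]] 0.9959147135416667
side 539.5634627834348 305.2954770987202 240.48350362844982 [[-0.698, -0.484, 0.528, -0.091], [-0.716, 0.484, -0.503, 0.658], [-0.012, -0.729, -0.685, 0.967], [0.0, 0.0, 0.0, 1.0]] 0.996044921875
```

View pics/scene0.png

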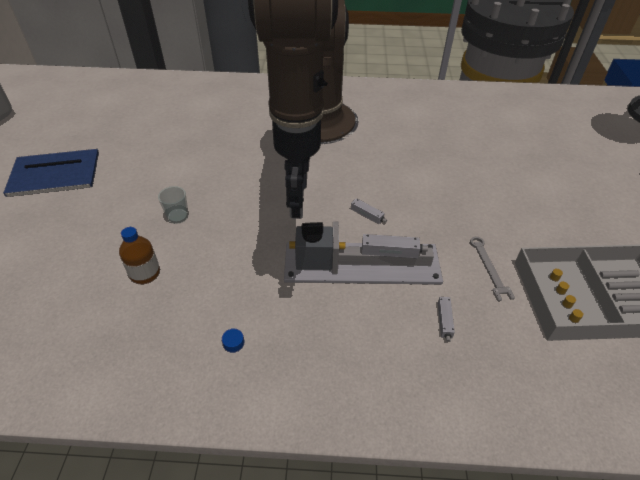

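View pics/side0.png

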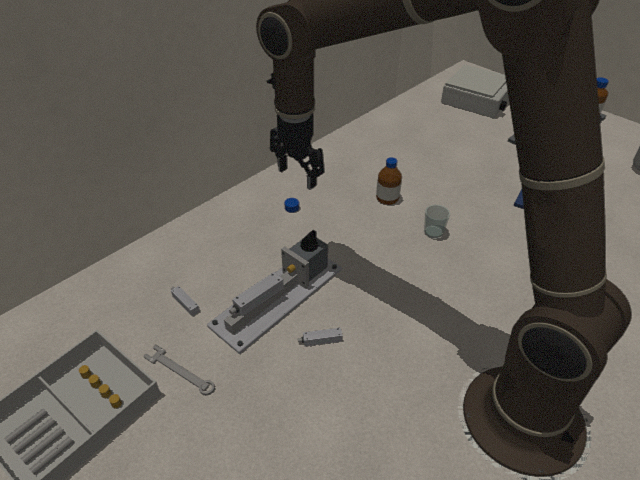

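The scene picture shows the housing at about (315,248), the black knob at (313,232), the plunger at (342,245) and the block on the rail at (391,245). The side picture shows the same fixture at (270,285). There are three cell-like blocks in the scene picture: (391,245), (369,211) and (446,317). The one on the rail is the largest and lies in front of the plunger, so it fits the description. I'll confirm it in a crop and measure from both views.

```bash
cat > h.py <<'E'
import numpy as np,cv2
from bench import bot
def cloud(n,d):
    m=bot.camera_model(n);v,u=np.mgrid[:480,:640]
    P=np.stack([(u-m["cx"])/m["fx"]*d,(v-m["cy"])/m["fy"]*d,d],-1)
    return P@m["T"][:3,:3].T+m["T"][:3,3]
def ray(n,u,v,z):
    m=bot.camera_model(n);r=m["T"][:3,:3]@[(u-m["cx"])/m["fx"],(v-m["cy"])/m["fy"],1];c=m["T"][:3,3]
    return c+r*(z-c[2])/r[2]
def rect(xy):
    (c,(w,h),a)=cv2.minAreaRect((xy*1000).astype(np.float32))
    if w<h:w,h,a=h,w,a+90
    return np.round([*c,w,h,a],1)
E
python3 - <<'E'
from h import *
for n,box in(("scene",(270,200,460,345)),("side",(150,215,360,360))):
    f=np.load(f"pics/{n}0.npz");p,d=f["p"],f["d"]
    P=cloud(n,d);x0,y0,x1,y1=box
    mk=np.zeros((480,640),bool);mk[y0:y1,x0:x1]=1
    for lo,hi in((.006,.02),(.035,.055),(.068,.084),(.085,.098),(.104,.135)):
        k=(mk&(P[...,2]>lo)&(P[...,2]<hi)).astype(np.uint8)
        _,l,st,c=cv2.connectedComponentsWithStats(k,connectivity=8)
        for i in range(1,len(st)):
            if st[i,4]>25:
                q=P[l==i];print(n,lo,hi,st[i,4],"px",c[i].round(),"z",np.round(np.percentile(q[:,2],[10,50,90])*1000,1),"rect",rect(q[:,:2]))
    cr=cv2.resize(p[y0:y1,x0:x1,::-1],None,fx=3.9,fy=3.9,interpolation=cv2.INTER_CUBIC)
    cv2.imwrite(f"pics/{n}_crop.png",cr)
E
```

```text
scene 0.006 0.02 156 px [369. 215.] z [ 7.9 13.7 18.5] rect [411.7 143.7  97.   18.   64.6]
scene 0.006 0.02 3010 px [366. 272.] z [11.1 14.  16.4] rect [563.3 129.8 340.4 111.   93.1]
scene 0.006 0.02 63 px [353. 244.] z [12.2 14.5 16.2] rect [513.9 109.9  36.7  12.9  92.6]
scene 0.006 0.02 122 px [444. 327.] z [ 8.3 14.7 18.9] rect [705.2 286.7  96.3  21.4  13.3]
scene 0.035 0.055 712 px [381. 255.] z [37.4 46.4 51.2] rect [562.4 178.9 201.6  33.   91.6]
scene 0.035 0.055 263 px [316. 262.] z [36.8 44.7 53. ] rect [594.9  32.   87.7  14.7  86. ]
scene 0.068 0.084 849 px [392. 243.] z [71.9 78.7 80.6] rect [559.1 194.3 137.4  36.2  89.4]
scene 0.068 0.084 26 px [292. 243.] z [68.6 70.8 72.9] rect [569.4 -23.   13.   10.6   5. ]
scene 0.068 0.084 221 px [316. 252.] z [69.3 75.7 82.4] rect [595.7  31.7  89.7  12.3  86.1]
scene 0.085 0.098 713 px [319. 239.] z [89.4 92.3 96.6] rect [565.7  29.7  89.2  81.2  92. ]
scene 0.104 0.135 241 px [312. 228.] z [107.1 120.5 127.4] rect [567.6  20.1  41.3  15.2  96.2]
side 0.006 0.02 2663 px [271. 311.] z [ 9.1 11.9 15.4] rect [560.2 129.8 341.  
[... 225 characters left out ...]
.] z [ 8.3 13.3 18.5] rect [396.5 153.9  95.4  17.6  44.6]
side 0.006 0.02 111 px [158. 354.] z [6.5 7.9 9.9] rect [615.3 415.9  40.3  37.5  37.6]
side 0.035 0.055 729 px [271. 294.] z [37.2 44.6 51.8] rect [554.2 131.9 297.9  51.9  85.5]
side 0.035 0.055 33 px [284. 265.] z [39.5 47.3 53.9] rect [592.6  75.1  21.4   4.9   2.1]
side 0.068 0.084 238 px [304. 261.] z [69.2 75.8 82.3] rect [545.6  49.  108.1  61.9  53.4]
side 0.068 0.084 725 px [257. 290.] z [72.1 76.2 78.9] rect [557.7 188.6 125.7  36.3  88.5]
side 0.085 0.098 588 px [304. 252.] z [87.7 90.8 95.9] rect [564.2  30.3  93.4  81.1  92.2]
side 0.104 0.135 152 px [309. 238.] z [107.4 120.6 125.6] rect [564.5  20.8  45.2  13.7  96.3]
```

View pics/scene_crop.png

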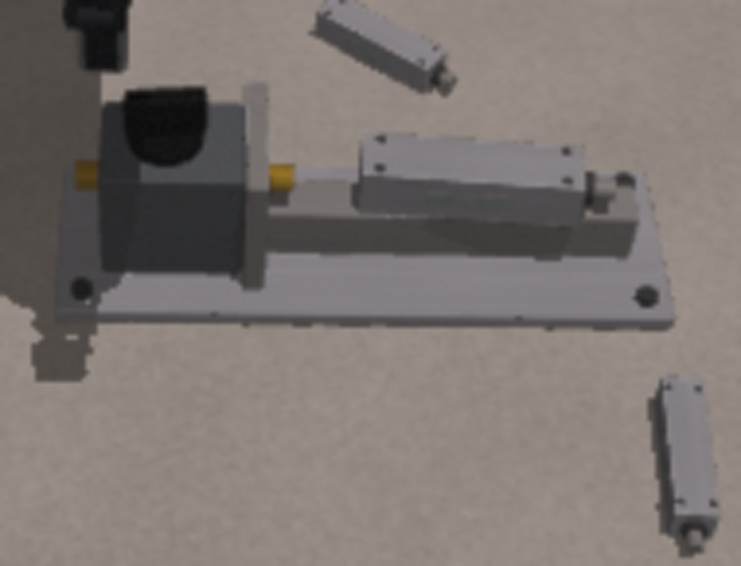

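The crop confirms the rail block is the largest of the three, about 120 x 36 mm on top. Its nipple points away from the brass plunger, so it is the cell. The two loose blocks are smaller, about 85 mm. Both views agree on:

- **Knob axis:** about (566, 20.5) mm
- **Knob bar:** at 96.2°
- **Fixture axis:** about 92.3°
- **Plate face:** y of about 75 mm

I'll move above the knob and look with the wrist camera.

Units first: shifts go in shares of 100 cm and turns go in shares of 180 degrees. So -5.9 cm / 100 = -0.059, -3 cm / 100 = -0.03, -6 degrees / 180 = -0.0333.

Emit:
send_rows(
  series=[
    [[8.5,0.01,-0.03,0,0,0,-0.0167],[8.5,0.02,-0.059,0,0,0,-0.0333],[8.5,0.02,-0.059,0,0,0,-0.0333],[8.5,0.02,-0.059,0,0,0,-0.0333],[8.5,0.02,-0.059,0,0,0,-0.0333]],
  ],
)

```text
clock: 0.52
position: [0.5664, 0.0198, 0.192]
tool_rot: [180.0, 0.0, 96.0]
force: [-0.5, -0.0, 0.3]
opening: 0.998
grasp_force: 0.0
```

Run:
```python
from h import *
s=bot.state();print(s["position"],s["tool_rot"],s["clock"])
m=bot.camera_model("wrist");print({k:np.round(v,3).tolist() for k,v in m.items()})
p,d=bot.read_camera("wrist");np.savez("pics/w1.npz",p=p,d=d,T=m["T"]);cv2.imwrite("pics/w1.png",p[:,:,::-1])
# base plate long-edge line fits (top z 12 mm) in scene & side via depth clouds
for n in("scene","side"):
    f=np.load(f"pics/{n}0.npz");P=cloud(n,f["d"]).reshape(-1,3)*1000
    k=(P[:,2]>6)&(P[:,2]<18)&(abs(P[:,0]-563)<75)&(P[:,1]>-35)&(P[:,1]<295);q=P[k]
    for sgn in(1,-1):
        b=[]
        for y in range(-20,280,8):
            r=q[abs(q[:,1]-y)<4];r=r[(sgn*(r[:,0]-563)>35)]
            if len(r)>2:b.append((y,sgn*np.max(sgn*r[:,0])))
        b=np.array(b)
        if len(b)>8:
            l=cv2.fitLine(b.astype(np.float32),cv2.DIST_HUBER,0,.01,.01).ravel();print(n,sgn,len(b),"dx/dy deg",np.degrees(np.arctan(l[1]/l[0])),"x at y=130",l[3]+l[1]/l[0]*(130-l[2]))
```

```text
[0.56643736 0.01976697 0.19202421] [1.79957553e+02 1.34333094e-02 9.59677699e+01] 0.5167
{'fx': 371.648, 'fy': 371.648, 'cx': 323.712, 'cy': 235.034, 'T': [[0.995, 0.1, 0.028, 0.559], [0.104, -0.96, -0.259, 0.086], [0.001, 0.261, -0.965, 0.374], [0.0, 0.0, 0.0, 1.0]]}
scene 1 38 dx/dy deg -2.6238246 x at y=130 617.2256
side 1 10 dx/dy deg -2.0866747 x at y=130 614.02954
side -1 38 dx/dy deg -2.6043367 x at y=130 504.96918
```

View pics/w1.png

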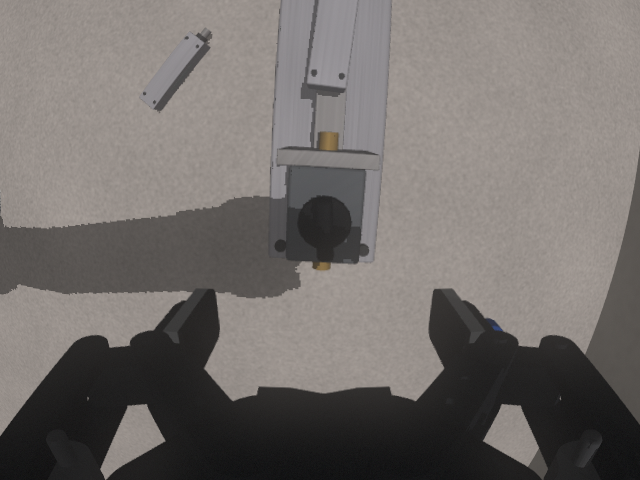

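The wrist view shows the knob at (325,222), the plate edge at about row 158, the plunger at (328,140) and the near end of the cell at (327,85), slightly askew. I'll cross-check the positions from this view.

```bash
cat >> h.py <<'E'
def wcloud(d,T):
    m=bot.camera_model("wrist");v,u=np.mgrid[:480,:640].astype(float)
    a=(u-m["cx"])/m["fx"];b=(v-m["cy"])/m["fy"];r=np.hypot(a,b)+1e-9;t=np.tan(np.minimum(r,1.5))/r
    return np.stack([a*t*d,b*t*d,d],-1)@T[:3,:3].T+T[:3,3]
E
python3 - <<'E'
from h import *
f=np.load("pics/w1.npz");P=wcloud(f["d"],f["T"]);mk=np.zeros((480,640),bool);mk[:275,265:400]=1
for nm,lo,hi in(("base",.006,.018),("rail",.04,.05),("celltop",.07,.083),("house",.084,.101),("bar",.112,.135)):
    k=(mk&(P[...,2]>lo)&(P[...,2]<hi)).astype(np.uint8)
    _,l,st,c=cv2.connectedComponentsWithStats(k)
    for i in range(1,len(st)):
        if st[i,4]>60:
            q=P[l==i];print(nm,st[i,4],c[i].round(),"z",np.percentile(q[:,2]*1000,[10,50,90]).round(1),rect(q[:,:2]))
E
```

```text
base 7226 [290. 108.] z [10.4 11.5 12.6] [529.1  92.  263.9  41.8  92.7]
base 7378 [369. 105.] z [10.4 11.6 12.6] [598.3  99.  270.5  40.6  92.8]
rail 1411 [329. 115.] z [43.6 44.6 45.6] [563.  103.4  54.8  27.2  93.7]
celltop 3527 [332.  43.] z [75.5 76.5 77.6] [558.1 165.3  76.8  32.7  88.5]
house 7755 [325. 200.] z [88.6 90.1 97.3] [566.6  30.9  90.9  77.5  92.7]
bar 1057 [324. 229.] z [122.3 124.1 125.1] [566.4  21.6  43.5  11.9  96.6]
```

The heights match: bar top 124 mm, housing 90 mm, cell top 76.5 mm, rail 44.6 mm. I'm taking the knob axis as (566.4, 21.2), the bar at 96.6° and the fixture at 92.7°. Next I descend and grip the knob bar.

To row units: 9 cm / 100 = 0.09, 8 cm / 100 = 0.08, -0.6 degrees / 180 = -0.0033.

Emit:
send_rows(
  series=[
    [[8.5,0.0013,0,0.03,0,0,-0.0033],[8.5,0.0013,0,0.06,0,0,-0.0033],[8.5,0.0013,0,0.08,0,0,-0.0033],[8.5,0.0013,0,0.09,0,0,-0.0033],[8.5,0.0013,0,0.09,0,0,-0.0033],[4,0.0013,0,0.09,0,0,-0.0033],[1,0.0013,0,0.09,0,0,-0.0033],[0.5,0.0013,0,0.09,0,0,-0.0033]],
  ],
  squeeze=40,
)

```text
clock: 1.23
position: [0.5671, 0.0213, 0.1033]
tool_rot: [179.9, 0.0, 96.6]
force: [-0.8, 0.3, 0.4]
opening: 0.597
grasp_force: 0.0
```

Emit:
send_rows(
  series=[
    [[0.5,0,0,0,0,0,0],[0.5,0,0,0,0,0,0],[0.5,0,0,0,0,0,0],[0.5,0,0,0,0,0,0],[0.5,0,0,0,0,0,0]],
  ],
)

```text
clock: 1.65
position: [0.5659, 0.0213, 0.102]
tool_rot: [180.0, 0.0, 96.6]
force: [0.0, -0.3, -0.9]
opening: 0.057
grasp_force: 0.0
```

The fingers closed to 5 mm with no force, which a 12 mm bar shouldn't allow. I'll look before doing anything else.

Run:
```python
from h import *
s=bot.state();print(s["opening"],s["grasp_force"],s["position"],s["force"])
a=[]
for n,(x0,y0,x1,y1) in(("scene",(250,150,410,290)),("side",(240,160,400,300))):
    p,d=bot.read_camera(n);a.append(cv2.resize(p[y0:y1,x0:x1,::-1],(400,350),interpolation=cv2.INTER_CUBIC))
p,d=bot.read_camera("wrist");b=cv2.resize(p[150:430,120:520,::-1],(800,250)[:1]+(250,))
cv2.imwrite("pics/c2.png",np.vstack([np.hstack(a),b]))
```

```text
0.05726073567194148 0.0 [0.56592424 0.02129373 0.10199033] [ 0.0012001  -0.3237584  -0.92570704]
```

View pics/c2.png

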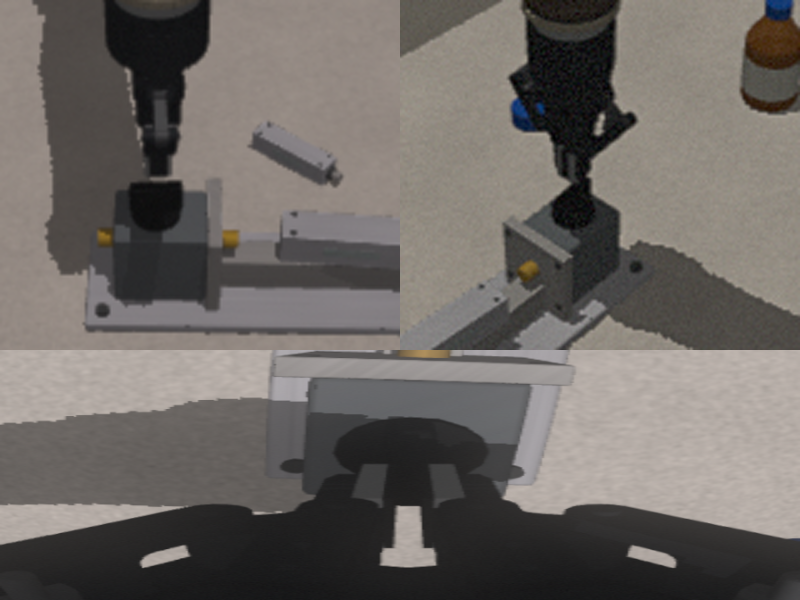

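The wrist view shows the fingers either side of the bar, but the scene view has the fingertip at (158,175), just above the knob top. I'll measure the fingertip heights from the depth clouds.

Run:
```python
from h import *
for n in("scene","side","wrist"):
    T=bot.camera_model(n)["T"];p,d=bot.read_camera(n)
    P=(wcloud(d,T) if n=="wrist" else cloud(n,d))*1000
    print(n)
    for z in range(98,190,6):
        k=(abs(P[...,2]-z)<3)&(abs(P[...,0]-566)<70)&(abs(P[...,1]-21)<60);q=P[k]
        if len(q)>3: print(z,len(q),"x",np.percentile(q[:,0],[2,50,98]).round(),"y",np.percentile(q[:,1],[2,50,98]).round())
```

```text
scene
98 262 x [528. 575. 602.] y [ 2. 65. 75.]
104 53 x [569. 572. 588.] y [ 2. 20. 39.]
110 43 x [568. 572. 575.] y [ 0. 20. 41.]
116 43 x [568. 572. 575.] y [ 0. 20. 41.]
122 50 x [563. 571. 575.] y [ 0. 20. 41.]
128 84 x [559. 568. 575.] y [ 0. 21. 39.]
146 6 x [571. 573. 575.] y [13. 23. 32.]
152 24 x [568. 578. 581.] y [10. 21. 32.]
158 21 x [569. 578. 582.] y [10. 25. 32.]
164 24 x [572. 580. 584.] y [13. 21. 32.]
170 20 x [574. 581. 583.] y [18. 25. 32.]
176 4 x [581. 583. 583.] y [17. 20. 27.]
side
98 142 x [526. 557. 597.] y [ 4. 36. 75.]
104 28 x [551. 561. 567.] y [ 0. 29. 42.]
110 26 x [558. 561. 567.] y [-0. 22. 42.]
116 30 x [557. 560. 567.] y [ 1. 29. 43.]
122 57 x [557. 563. 571.] y [ 0. 23. 42.]
128 20 x [559. 563. 568.] y [ 2. 20. 40.]
146 13 x [554. 558. 572.] y [25. 30. 32.]
152 27 x [549. 557. 580.] y [13. 27. 33.]
158 29 x [549. 556. 577.] y [14. 30. 33.]
164 30 x [547. 558. 577.] y [15. 28. 33.]
170 27 x [548. 557. 580.] y [17. 27. 32.]
176 21 x [546. 556. 571.] y [25. 29. 33.]
182 27 x [549. 569. 586.] y [24. 30. 36.]
188 42 x [536. 569. 593.] y [14. 31. 36.]
wrist
98 2907 x [532. 564. 597.] y [11. 29. 75.]
104 58 x [559. 564. 570.] y [40. 42. 43.]
110 71 x [559. 564. 570.] y [40. 43. 43.]
116 91 x [559. 564. 569.] y [40. 42. 43.]
122 1354 x [559. 566. 571.] y [ 1. 30. 43.]
128 205 x [561. 566. 570.] y [ 3. 25. 41.]
146 306 x [552. 564. 578.] y [13. 32. 34.]
152 407 x [550. 564. 580.] y [27. 31. 34.]
158 464 x [550. 567. 581.] y [27. 32. 34.]
164 528 x [550. 567. 581.] y [27. 31. 34.]
170 590 x [550. 564. 580.] y [14. 32. 34.]
176 895 x [556. 564. 573.] y [12. 30. 34.]
182 632 x [543. 568. 587.] y [16. 33. 37.]
188 2247 x [532. 569. 597.] y [14. 32. 38.]
```

All three cameras put the lowest finger points at z of about 145, above the bar top at 125, while the reported TCP is at 102. I'll check this against the earlier open-finger picture.

Run:
```python
from h import *
f=np.load("pics/w1.npz");P=wcloud(f["d"],f["T"])*1000
print("open, TCP z=192:")
for u,v in((205,293),(212,293),(205,310),(440,293),(445,293),(440,310)):print(u,v,P[v,u].round(1),f["d"][v,u])
T=bot.camera_model("wrist")["T"];s=bot.state();p,d=bot.read_camera("wrist");P=wcloud(d,T)*1000
print("now TCP",s["position"],s["qpos"],"cam z",T[2,3], "clock",s["clock"])
for v in range(268,330,6):
    print(v,[(u,*P[v,u].round().astype(int)) for u in range(290,361,10)])
f=np.load("pics/scene0.npz");Q=cloud("scene",f["d"])*1000
k=(Q[...,2]>150)&(Q[...,2]<400)&(abs(Q[...,0]-625)<90)&(abs(Q[...,1])<60);print("start lowest z (TCP 192)",np.percentile(Q[k][:,2],[0,1,3,10]))
f=np.load("pics/side0.npz");Q=cloud("side",f["d"])*1000
k=(Q[...,2]>150)&(Q[...,2]<400)&(abs(Q[...,0]-625)<90)&(abs(Q[...,1])<60);print(np.percentile(Q[k][:,2],[0,1,3,10]))
```

```text
open, TCP z=192:
205 293 [521.8  27.  252.8] 0.13083416
212 293 [523.4  25.4 248.8] 0.13518406
205 310 [523.3  22.8 258.1] 0.12685345
440 293 [607.8  35.9 252.6] 0.13121398
445 293 [610.   35.7 252. ] 0.13191307
440 310 [608.3  30.2 255.2] 0.13015446
now TCP [0.56583856 0.02129018 0.1017649 ] [ -4.71222983  23.34324652  -3.02626794 105.21433712   1.53113913
  51.4840731   -1.84329679] cam z 0.2833971009368394 clock 1.95
268 [(290, np.int64(548), np.int64(18), np.int64(98)), (300, np.int64(554), np.int64(18), np.int64(98)), (310, np.int64(559), np.int64(19), np.int64(98)), (320, np.int64(563), np.int64(30), np.int64(126)), (330, np.int64(568), np.int64(30), np.int64(125)), (340, np.int64(575), np.int64(20), np.int64(97)), (350, np.int64(580), np.int64(21), np.int64(97)), (360, np.int64(585), np.int64(22), np.int64(98))]
274 [(290, np.int64(549), np.int64(14), np.int64(98)), (300, np.int64(554), np.int64(14), np.int64(97)), (310, np.int64(559), np.int64(16), np.int64(98)), (320, np.int64(564), np.int64(27), np.int64(126)), (330, np.int64(568), np.int64(27), np.int64(125)), (340, np.int
[... 3274 characters left out ...]
, (340, np.int64(569), np.int64(34), np.int64(184)), (350, np.int64(572), np.int64(35), np.int64(185)), (360, np.int64(575), np.int64(37), np.int64(187))]
328 [(290, np.int64(555), np.int64(33), np.int64(189)), (300, np.int64(558), np.int64(33), np.int64(189)), (310, np.int64(561), np.int64(28), np.int64(179)), (320, np.int64(574), np.int64(-72), np.int64(-1)), (330, np.int64(570), np.int64(12), np.int64(148)), (340, np.int64(569), np.int64(34), np.int64(188)), (350, np.int64(572), np.int64(35), np.int64(188)), (360, np.int64(575), np.int64(35), np.int64(188))]
start lowest z (TCP 192) [244.67107331 251.74777467 259.60241079 298.05352616]
[242.24618307 248.47205789 255.76946252 275.09968195]
```

Every view agrees: the real fingertips sit about 41 mm short of the reported TCP, both open and shut. Sideways they are centred properly. So I plan with tip z = reported z + 41 mm. I'll open, go 39 mm deeper and grip.

To row units: 3.9 cm / 100 = 0.039, 3 cm / 100 = 0.03.

Emit:
send_rows(
  series=[
    [[8.5,0,0,0,0,0,0],[8.5,0,0,0,0,0,0],[8.5,0,0,0,0,0,0],[8.5,0,0,0,0,0,0],[8.5,0,0,0,0,0,0],[8.5,0,0,0.015,0,0,0],[8.5,0,0,0.03,0,0,0],[8.5,0,0,0.039,0,0,0]],
  ],
)

```text
clock: 2.67
position: [0.5653, 0.0213, 0.0616]
tool_rot: [-179.9, -0.0, 96.6]
force: [0.0, -0.8, -0.6]
opening: 0.997
grasp_force: 0.0
```

Emit:
send_rows(
  series=[
    [[8.5,0,0,0,0,0,0],[0.5,0,0,0,0,0,0],[0.5,0,0,0,0,0,0],[0.5,0,0,0,0,0,0],[0.5,0,0,0,0,0,0],[0.5,0,0,0,0,0,0],[0.5,0,0,0,0,0,0],[0.5,0,0,0,0,0,0]],
  ],
  squeeze=40,
)

```text
clock: 3.33
position: [0.5667, 0.0214, 0.0634]
tool_rot: [179.9, 0.0, 96.6]
force: [1.2, -0.0, 2.4]
opening: 0.128
grasp_force: 43.1
```

The bar is gripped now (about 11–12 mm opening, 43 N). Next I turn it anticlockwise, which is negative about tool z.

To row units: -40 degrees / 180 = -0.2222.

Emit:
send_rows(
  series=[
    [[0.5,0,0,0,0,0,-0.0278],[0.5,0,0,0,0,0,-0.0556],[0.5,0,0,0,0,0,-0.0833],[0.5,0,0,0,0,0,-0.1111],[0.5,0,0,0,0,0,-0.1389],[0.5,0,0,0,0,0,-0.1667],[0.5,0,0,0,0,0,-0.1944],[0.5,0,0,0,0,0,-0.2222]],
  ],
)

```text
clock: 4.0
position: [0.566, 0.021, 0.0634]
tool_rot: [180.0, 0.0, 136.8]
force: [-0.9, -0.8, 4.5]
opening: 0.129
grasp_force: 43.4
```

To row units: -32 degrees / 180 = -0.1778.

Emit:
send_rows(
  series=[
    [[0.5,0,0,0,0,0,-0.0278],[0.5,0,0,0,0,0,-0.0556],[0.5,0,0,0,0,0,-0.0833],[0.5,0,0,0,0,0,-0.1111],[0.5,0,0,0,0,0,-0.1389],[0.5,0,0,0,0,0,-0.1611],[0.5,0,0,0,0,0,-0.1778],[0.5,0,0,0,0,0,-0.1778]],
  ],
)

```text
clock: 4.67
position: [0.5657, 0.0204, 0.0634]
tool_rot: [-179.9, 0.0, 168.8]
force: [-1.7, -1.4, 7.0]
opening: 0.128
grasp_force: 43.7
```

To row units: -5.5 degrees / 180 = -0.0306.

Emit:
send_rows(
  series=[
    [[0.5,0,0,0,0,0,-0.0111],[0.5,0,0,0,0,0,-0.0194],[0.5,0,0,0,0,0,-0.025],[0.5,0,0,0,0,0,-0.0306],[0.5,0,0,0,0,0,-0.0306],[0.5,0,0,0,0,0,-0.0306]],
  ],
)

```text
clock: 5.17
position: [0.5657, 0.0204, 0.0634]
tool_rot: [-180.0, -0.0, 173.9]
force: [-2.2, -1.8, 5.7]
opening: 0.129
grasp_force: 44.9
```

Run:
```python
from h import *
s=bot.state();print(s["position"],s["tool_rot"],s["force"],s["wrist_torque"],s["grasp_force"])
```

```text
[0.56574293 0.02036007 0.06336776] [-1.79964320e+02 -8.75840368e-03  1.73947665e+02] [-2.23445814 -1.84198953  5.65880652] [-0.35407604  0.43381634 -0.81983664] 44.90260720252991
```

The reaction torque has risen to 0.82 N m, well above the 0.06 N m of friction, so the end stop is reached. I'll release and lift.

To row units: -13 cm / 100 = -0.13, -11 cm / 100 = -0.11, 0.9 degrees / 180 = 0.005.

Emit:
send_rows(
  series=[
    [[4,0,0,0,0,0,0.005],[8.5,0,0,0,0,0,0.005],[8.5,0,0,0,0,0,0.005],[8.5,0,0,0,0,0,0.005],[8.5,0,0,-0.03,0,0,0.005],[8.5,0,0,-0.07,0,0,0.005],[8.5,0,0,-0.11,0,0,0.005],[8.5,0,0,-0.13,0,0,0.005]],
  ],
)

```text
clock: 5.83
position: [0.5675, 0.0219, 0.1974]
tool_rot: [179.9, 0.3, 173.2]
force: [1.0, -0.2, 0.5]
opening: 0.996
grasp_force: 0.0
```

To row units: 56 degrees / 180 = 0.3111.

Emit:
send_rows(
  series=[
    [[8.5,0,0,0,0,0,0.0389],[8.5,0,0,0,0,0,0.0778],[8.5,0,0,0,0,0,0.1167],[8.5,0,0,0,0,0,0.1556],[8.5,0,0,0,0,0,0.1944],[8.5,0,0,0,0,0,0.2333],[8.5,0,0,0,0,0,0.2722],[8.5,0,0,0,0,0,0.3111]],
  ],
)

```text
clock: 6.5
position: [0.5657, 0.0215, 0.1927]
tool_rot: [-180.0, -0.0, 116.9]
force: [-0.6, -0.4, -0.1]
opening: 0.996
grasp_force: 0.0
```

To row units: 26 degrees / 180 = 0.1444.

Emit:
send_rows(
  series=[
    [[8.5,0,0,0,0,0,0.0389],[8.5,0,0,0,0,0,0.0778],[8.5,0,0,0,0,0,0.1167],[8.5,0,0,0,0,0,0.1444],[8.5,0,0,0,0,0,0.1444],[8.5,0,0,0,0,0,0.1444],[8.5,0,0,0,0,0,0.1444]],
  ],
)

```text
clock: 7.08
position: [0.5658, 0.0215, 0.1927]
tool_rot: [-180.0, -0.0, 91.4]
force: [-0.6, -0.4, 1.4]
opening: 0.997
grasp_force: 0.0
```

Run:
```python
from h import *
s=bot.state();print(s["position"],s["tool_rot"])
T=bot.camera_model("wrist")["T"];p,d=bot.read_camera("wrist");cv2.imwrite("pics/w3.png",p[:,:,::-1])
D={"wrist":wcloud(d,T)}
for n in("scene","side"):
    p,d=bot.read_camera(n);D[n]=cloud(n,d)
for n,P in D.items():
  mk=(abs(P[...,0]-562)<60)&(P[...,1]>-50)&(P[...,1]<300)
  for nm,lo,hi in(("celltop",.0715,.084),("house",.086,.101),("bar",.112,.135)):
    k=(mk&(P[...,2]>lo)&(P[...,2]<hi)).astype(np.uint8)
    _,l,st,c=cv2.connectedComponentsWithStats(k)
    i=1+st[1:,4].argmax();q=P[l==i];print(n,nm,st[i,4],c[i].round(),"z",np.percentile(q[:,2]*1000,[10,50,90]).round(1),rect(q[:,:2]))
```

```text
[0.56580954 0.02147279 0.1927322 ] [-1.79995016e+02 -1.00303470e-03  9.13980209e+01]Traceback (most recent call last):
  File "<stdin>", line 12, in <module>
ValueError: attempt to get argmax of an empty sequence
```

View pics/w3.png

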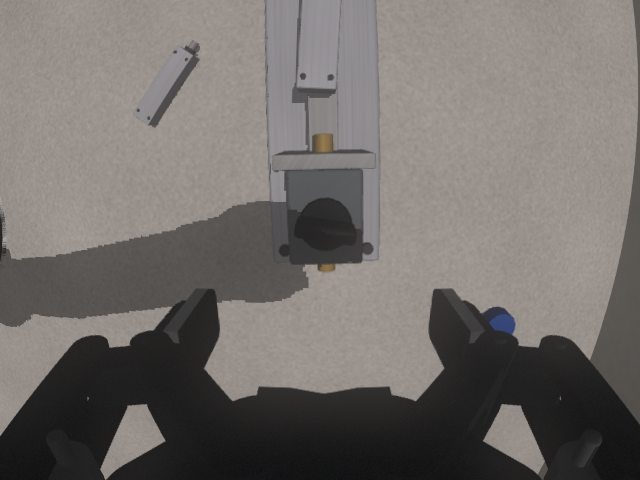

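The picture shows the knob bar at (330,230) lying nearly across the fixture, so it has turned about 80°. The cell end at (317,85) is undisturbed. I'll move along to look down at the whole cell.

To row units: 10 cm / 100 = 0.1, 9 cm / 100 = 0.09.

Emit:
send_rows(
  series=[
    [[8.5,0.03,0,0,0,0,0],[8.5,0.06,0,0,0,0,0],[8.5,0.09,0,0,0,0,0],[8.5,0.1,0,0,0,0,0],[8.5,0.1,0,0,0,0,0],[8.5,0.1,0,0,0,0,0],[8.5,0.1,0,0,0,0,0]],
  ],
)

```text
clock: 7.82
position: [0.564, 0.1194, 0.1927]
tool_rot: [-180.0, 0.1, 91.1]
force: [0.3, -0.2, -0.4]
opening: 0.992
grasp_force: 0.0
```

Run:
```python
from h import *
s=bot.state();print(s["position"],s["tool_rot"])
T=bot.camera_model("wrist")["T"].copy();p,d=bot.read_camera("wrist");cv2.imwrite("pics/w4.png",p[:,:,::-1]);np.savez("pics/w4.npz",p=p,d=d,T=T)
D={"wrist":wcloud(d,T)}
for n in("scene","side"):
    p,d=bot.read_camera(n);D[n]=cloud(n,d)
for n,P in D.items():
  mk=(abs(P[...,0]-562)<60)&(P[...,1]>-50)&(P[...,1]<300)
  print(n,np.isnan(P).any(),mk.sum())
  for nm,lo,hi in(("celltop",.0715,.084),("house",.086,.101),("bar",.112,.135)):
    k=(mk&(P[...,2]>lo)&(P[...,2]<hi)).astype(np.uint8)
    _,l,st,c=cv2.connectedComponentsWithStats(k)
    if len(st)<2: continue
    i=1+st[1:,4].argmax();q=P[l==i];print(n,nm,st[i,4],c[i].round(),"z",np.percentile(q[:,2]*1000,[10,50,90]).round(1),rect(q[:,:2]))
```

```text
[0.56400963 0.11935431 0.19268882] [-1.79996417e+02  6.22667205e-02  9.11216108e+01]
wrist False 0
scene False 0
side False 0
```

I mixed units in the mask (metres against mm). I'll rerun it.

Run:
```python
from h import *
f=np.load("pics/w4.npz");D={"wrist":wcloud(f["d"],f["T"])}
for n in("scene","side"):
    p,d=bot.read_camera(n);D[n]=cloud(n,d)
for n,P in D.items():
  mk=(abs(P[...,0]-.562)<.06)&(P[...,1]>-.05)&(P[...,1]<.3)
  for nm,lo,hi in(("rail",.041,.049),("celltop",.0725,.083),("nipple",.055,.0715),("plate",.086,.101),("bar",.112,.135)):
    k=(mk&(P[...,2]>lo)&(P[...,2]<hi)).astype(np.uint8)
    _,l,st,c=cv2.connectedComponentsWithStats(k)
    if len(st)<2: continue
    i=1+st[1:,4].argmax();q=P[l==i];print(n,nm,st[i,4],c[i].round(),"z",np.percentile(q[:,2]*1000,[10,50,90]).round(1),rect(q[:,:2]), "med",np.median(q[:,:2],0).round(4))
```

```text
wrist rail 1303 [323. 232.] z [43.5 44.5 45.6] [563.5 103.4  77.3  56.3   2.6] med [0.5636 0.1004]
wrist celltop 5897 [319. 135.] z [75.5 76.5 77.5] [558.8 187.2 120.7  32.5  88.5] med [0.5587 0.1871]
wrist nipple 829 [323. 260.] z [58.1 65.5 69.3] [563.7  82.9  78.5  16.7   2.9] med [0.564 0.077]
wrist plate 5226 [324. 307.] z [88.6 90.1 96.7] [565.8  31.6  91.2  77.9  92.3] med [0.5662 0.0484]
wrist bar 991 [325. 349.] z [115.2 123.3 124.8] [567.   21.8  44.2  12.1 172.6] med [0.5669 0.0246]
scene rail 294 [358. 253.] z [42.7 46.5 48.3] [563.3 144.2 132.2  29.2  90.4] med [0.5709 0.1126]
scene celltop 739 [391. 242.] z [76.  79.  80.9] [557.9 187.7 123.6  37.9  88.8] med [0.5611 0.1866]
scene nipple 344 [394. 251.] z [57.3 64.4 70. ] [572.5 195.3 138.   18.3  95.8] med [0.5735 0.1927]
scene plate 885 [319. 237.] z [89.9 92.9 98.9] [566.1  29.7  89.2  79.1  91.9] med [0.5753 0.0383]
scene bar 128 [312. 227.] z [116.4 126.2 128.2] [567.7  20.   44.1  11.9 173.2] med [0.5733 0.0203]
side rail 190 [236. 318.] z [42.6 44.7 47.2] [553.4 244.3  72.4  27.3  88.4] med [0.5503 0.2604]
side celltop 637 [257. 290.] z [74.4 76.7 79. ] [557.5 185.7 120.2  35.8  87.4] med [0.5567 0.189 ]
side nipple 300 [254. 300.] z [57.8 64.5 69.9] [545.9 196.8 138.4  28.7  75.1] med [0.5435 0.2117]
side plate 620 [304. 251.] z [87.8 91.3 97.3] [565.7  30.9  93.   78.7  94.5] med [0.5567 0.0444]
side bar 118 [309. 237.] z [114.9 122.5 125.9] [564.9  20.9  47.7  14.2 175.2] med [0.563  0.0231]
```

View pics/w4.png

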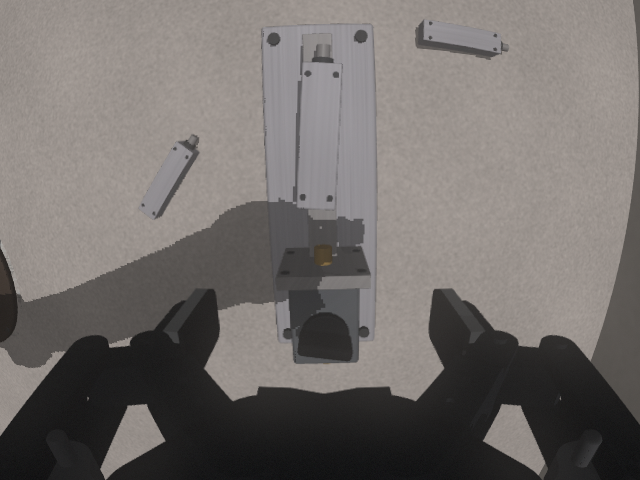

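The picture shows the cell from its nipple (322,48) to its front end (317,208), with the plunger at (323,255). The knob bar measures 172.8°, which is 80.1° or 1.40 rad, so it is fully free. The cell centre is (558.6, 187.2) at 88.5°, against 92.6° for the fixture. Its top is at 76.5 mm. I'll go over it and descend.

To row units: 8 cm / 100 = 0.08, 6.8 cm / 100 = 0.068, 2.7 degrees / 180 = 0.015.

Emit:
send_rows(
  series=[
    [[8.5,0.03,-0.002,0,0,0,0.0083],[8.5,0.06,-0.004,0,0,0,0.015],[8.5,0.068,-0.0041,0,0,0,0.015],[8.5,0.068,-0.0041,0,0,0,0.015],[8.5,0.068,-0.0041,0.03,0,0,0.015],[8.5,0.068,-0.0041,0.06,0,0,0.015],[8.5,0.068,-0.0041,0.08,0,0,0.015],[8.5,0.068,-0.0041,0.08,0,0,0.015]],
  ],
)

```text
clock: 8.73
position: [0.5558, 0.1861, 0.1085]
tool_rot: [-179.6, 0.2, 88.4]
force: [-0.9, 0.4, -0.2]
opening: 0.995
grasp_force: 0.0
```

Run:
```python
from h import *
s=bot.state();print(s["position"],s["tool_rot"],s["force"])
T=bot.camera_model("wrist")["T"].copy();p,d=bot.read_camera("wrist");P=wcloud(d,T)
mk=(abs(P[...,0]-.562)<.06)&(P[...,1]>.1)&(P[...,1]<.3)
k=(mk&(P[...,2]>.0725)&(P[...,2]<.083)).astype(np.uint8);_,l,st,c=cv2.connectedComponentsWithStats(k)
i=1+st[1:,4].argmax();q=P[l==i];print(st[i,4],np.median(q[:,2]),rect(q[:,:2]))
P2=P[200:420,150:500];k=(P2[...,2]>.13)&(P2[...,2]<.175);q=P2[k]
for sg in(-1,1):
    r=q[sg*(q[:,0]-.5586)>.02]
    print(sg,len(r),r.min(0),r.max(0))
```

```text
[0.55580404 0.18608748 0.10847817] [-179.62558327    0.21584916   88.43191606] [-0.85742826  0.36285057 -0.23935994]
9788 0.07649090195116871 [558.8 187.1 119.3  32.3  88.5]
-1 854 [0.50039186 0.17637693 0.15997327] [0.51461365 0.20000816 0.1749846 ]
1 898 [0.5978073  0.17411591 0.15927995] [0.6131521  0.19740772 0.17499128]
```

The fingers straddle the cell centrally, with pad middles at x of 556–558 and y of 187. Descending now, then closing.

To row units: 11 cm / 100 = 0.11, 10 cm / 100 = 0.1.

Emit:
send_rows(
  series=[
    [[8.5,0,0,0.03,0,0,0],[8.5,0,0,0.06,0,0,0],[8.5,0,0,0.08,0,0,0],[8.5,0,0,0.1,0,0,0],[8.5,0,0,0.11,0,0,0],[8.5,0,0,0.11,0,0,0],[8.5,0,0,0.11,0,0,0],[8.5,0,0,0.11,0,0,0]],
  ],
)

```text
clock: 9.45
position: [0.5596, 0.1894, 0.0046]
tool_rot: [179.9, -0.0, 88.5]
force: [-0.7, 0.3, -0.4]
opening: 0.997
grasp_force: 0.0
```

Emit:
send_rows(
  series=[
    [[4,0,0,0,0,0,0],[2.5,0,0,0,0,0,0],[2.5,0,0,0,0,0,0],[2.5,0,0,0,0,0,0],[2.5,0,0,0,0,0,0],[2.5,0,0,0,0,0,0],[2.5,0,0,0,0,0,0],[2.5,0,0,0,0,0,0]],
  ],
  squeeze=60,
)

```text
clock: 10.12
position: [0.5588, 0.1893, 0.0034]
tool_rot: [179.9, -0.0, 88.5]
force: [-0.9, -0.2, 5.8]
opening: 0.365
grasp_force: 60.8
```

Run:
```python
from h import *
s=bot.state();print(s["position"],s["tool_rot"],s["force"],s["wrist_torque"],s["opening"],s["grasp_force"])
D={}
for n in("scene","side"):
    p,d=bot.read_camera(n);P=cloud(n,d)
    k=((abs(P[...,0]-.562)<.06)&(P[...,1]>.1)&(P[...,1]<.3)&(P[...,2]>.0725)&(P[...,2]<.083));print(n,k.sum(),rect(P[k][:,:2]))
```

```text
[0.55876799 0.18932134 0.00339626] [ 1.79941657e+02 -1.78741001e-02  8.84986525e+01] [-0.85107139 -0.18164262  5.799633  ] [-0.0787219   0.16449116 -0.02911022] 0.36464592828241943 60.77325224876404
scene 531 [565.1 186.8 120.9  49.1  87.6]
side 412 [553.8 186.1 121.6  53.4  83.1]
```

The cell is gripped: 31 mm opening, 61 N, TCP 2 mm behind the cell's middle. I'll straighten it by 4.1° onto the rail axis and slide it most of the way to the plunger.

To row units: -2.5 cm / 100 = -0.025, -2.3 cm / 100 = -0.023, -4.1 degrees / 180 = -0.0228.

Emit:
send_rows(
  series=[
    [[2.5,-0.003,0.0005,0,0,0,-0.0056],[2.5,-0.007,0.001,0,0,0,-0.0111],[2.5,-0.011,0.0015,0,0,0,-0.0167],[2.5,-0.015,0.002,0,0,0,-0.0228],[2.5,-0.019,0.0024,0,0,0,-0.0228],[2.5,-0.023,0.0024,0,0,0,-0.0228],[2.5,-0.025,0.0024,0,0,0,-0.0228],[2.5,-0.025,0.0024,0,0,0,-0.0228]],
  ],
)

```text
clock: 10.88
position: [0.5607, 0.1646, 0.0034]
tool_rot: [179.9, -0.1, 92.7]
force: [-0.4, 2.9, 6.6]
opening: 0.364
grasp_force: 61.0
```

Run:
```python
from h import *
s=bot.state();print(s["position"],s["tool_rot"],s["force"],s["wrist_torque"],s["opening"],s["grasp_force"])
T=bot.camera_model("wrist")["T"].copy();p,d=bot.read_camera("wrist");P=wcloud(d,T)*1000
# side faces seen from above: report edges of cell top and rail/plate by rects
for nm,lo,hi,ya,yb in(("celltop",73,81,90,300),("rail+",41,49,85,300),("plate",93,99,50,90),("base",8,16,-50,330)):
    k=((abs(P[...,0]-562)<58)&(P[...,1]>ya)&(P[...,1]<yb)&(P[...,2]>lo)&(P[...,2]<hi)).astype(np.uint8)
    _,l,st,c=cv2.connectedComponentsWithStats(k)
    for i in range(1,len(st)):
        if st[i,4]>150:print(nm,st[i,4],c[i].round(),rect(P[l==i][:,:2]))
```

```text
[0.56068921 0.16457388 0.00338135] [ 1.79912467e+02 -6.82443582e-02  9.26606604e+01] [-0.38297637  2.87771827  6.56177808] [0.46811829 0.03397485 0.00950282] 0.3635584913552207 60.99798917770386
celltop 23077 [324. 276.] [5.595645e+05 1.819776e+05 8.082990e+04 4.463360e+04 9.310000e+01]
rail+ 8052 [321.  73.] [5.557555e+05 2.513900e+05 5.861890e+04 2.628460e+04 9.240000e+01]
base 40255 [324. 139.] [5.577296e+05 2.151649e+05 1.699288e+05 1.106082e+05 9.270000e+01]
```

The rail reads 92.4°, the base 92.7° and the tool 92.7°, so the cell is aligned. About 26 mm remain, the last 15 mm against the spring.

To row units: -1.8 cm / 100 = -0.018, -1.5 cm / 100 = -0.015.

Emit:
send_rows(
  series=[
    [[2.5,-0.003,0,0,0,0,0],[2.5,-0.006,0,0,0,0,0],[2.5,-0.009,0,0,0,0,0],[2.5,-0.012,0,0,0,0,0],[2.5,-0.015,0,0,0,0,0],[2.5,-0.018,0,0,0,0,0],[2.5,-0.018,0,0,0,0,0],[2.5,-0.018,0,0,0,0,0]],
  ],
)

```text
clock: 11.6
position: [0.5613, 0.1481, 0.0034]
tool_rot: [179.9, -0.1, 92.7]
force: [0.1, 6.5, 4.1]
opening: 0.368
grasp_force: 60.8
```

To row units: -0.5 cm / 100 = -0.005, -0.4 cm / 100 = -0.004.

Emit:
send_rows(
  series=[
    [[2.5,-0.001,0,0,0,0,0],[2.5,-0.002,0,0,0,0,0],[2.5,-0.003,0,0,0,0,0],[2.5,-0.004,0,0,0,0,0],[2.5,-0.005,0,0,0,0,0],[2.5,-0.005,0,0,0,0,0]],
  ],
)

```text
clock: 12.1
position: [0.5614, 0.1445, 0.0034]
tool_rot: [179.9, -0.2, 92.8]
force: [-1.5, 9.4, 4.9]
opening: 0.362
grasp_force: 60.7
```

To row units: -0.4 cm / 100 = -0.004, -0.32 cm / 100 = -0.0032.

Emit:
send_rows(
  series=[
    [[2.5,-0.0008,0,0,0,0,0],[2.5,-0.0016,0,0,0,0,0],[2.5,-0.0024,0,0,0,0,0],[2.5,-0.0032,0,0,0,0,0],[2.5,-0.004,0,0,0,0,0],[2.5,-0.004,0,0,0,0,0],[2.5,-0.004,0,0,0,0,0]],
  ],
)

```text
clock: 12.68
position: [0.5616, 0.141, 0.0034]
tool_rot: [179.9, -0.2, 92.8]
force: [-0.2, 10.7, 3.7]
opening: 0.369
grasp_force: 60.7
```

To row units: -0.15 cm / 100 = -0.0015, -0.1 cm / 100 = -0.001.

Emit:
send_rows(
  series=[
    [[2.5,-0.0005,0,0,0,0,0],[2.5,-0.001,0,0,0,0,0],[2.5,-0.0015,0,0,0,0,0],[2.5,-0.0015,0,0,0,0,0]],
  ],
)

```text
clock: 13.02
position: [0.5616, 0.1397, 0.0034]
tool_rot: [179.9, -0.3, 92.8]
force: [0.1, 10.9, 3.5]
opening: 0.367
grasp_force: 60.7
```

Still on the spring alone, and the arm gives about 0.3 mm per N. I'll continue in small steps.

To row units: -0.2 cm / 100 = -0.002, -0.15 cm / 100 = -0.0015.

Emit:
send_rows(
  series=[
    [[2.5,-0.0005,0,0,0,0,0],[2.5,-0.001,0,0,0,0,0],[2.5,-0.0015,0,0,0,0,0],[2.5,-0.002,0,0,0,0,0],[2.5,-0.002,0,0,0,0,0],[2.5,-0.002,0,0,0,0,0]],
  ],
)

```text
clock: 13.52
position: [0.5617, 0.1383, 0.0034]
tool_rot: [179.9, -0.3, 92.8]
force: [-0.7, 12.4, 3.8]
opening: 0.363
grasp_force: 60.6
```

To row units: -0.2 cm / 100 = -0.002, -0.15 cm / 100 = -0.0015.

Emit:
send_rows(
  series=[
    [[2.5,-0.0005,0,0,0,0,0],[2.5,-0.001,0,0,0,0,0],[2.5,-0.0015,0,0,0,0,0],[2.5,-0.002,0,0,0,0,0],[2.5,-0.002,0,0,0,0,0],[2.5,-0.002,0,0,0,0,0]],
  ],
)

```text
clock: 14.02
position: [0.5616, 0.1383, 0.0035]
tool_rot: [179.9, -0.4, 92.9]
force: [-0.5, 17.0, 3.3]
opening: 0.365
grasp_force: 60.5
```

The cell stopped at y = 138.3, exactly as predicted for plate contact, and the force rises without further motion. I'll build up a firm press.

Emit:
send_rows(
  series=[
    [[2.5,-0.001,0,0,0,0,0],[2.5,-0.002,0,0,0,0,0],[2.5,-0.003,0,0,0,0,0],[2.5,-0.004,0,0,0,0,0],[2.5,-0.004,0,0,0,0,0],[2.5,-0.004,0,0,0,0,0],[2.5,-0.004,0,0,0,0,0],[2.5,-0.004,0,0,0,0,0]],
  ],
)

```text
clock: 14.68
position: [0.5616, 0.1385, 0.0038]
tool_rot: [179.8, -0.6, 93.1]
force: [-1.2, 26.3, 2.3]
opening: 0.365
grasp_force: 60.4
```

Run:
```python
from h import *
s=bot.state();print({k:np.round(s[k],4).tolist() for k in("position","tool_rot","force","wrist_torque","opening","grasp_force","joint_vel")})
a=[]
for n,(x0,y0,x1,y1) in(("scene",(270,170,430,290)),("side",(210,180,370,300))):
    p,d=bot.read_camera(n);a.append(cv2.resize(p[y0:y1,x0:x1,::-1],(400,300),interpolation=cv2.INTER_CUBIC))
p,d=bot.read_camera("wrist");b=cv2.resize(p[150:400,160:480,::-1],(384,300),interpolation=cv2.INTER_CUBIC)
c=cv2.resize(p[270:400,240:400,::-1],(369,300),interpolation=cv2.INTER_CUBIC)
bc=np.hstack([b,c]);bc=np.pad(bc,((0,0),(0,800-bc.shape[1]),(0,0)))
cv2.imwrite("pics/e5.png",np.vstack([np.hstack(a),bc]))
```

```text
{'position': [0.5616, 0.1385, 0.0038], 'tool_rot': [179.8138, -0.6386, 93.0684], 'force': [-1.2329, 26.255, 2.2541], 'wrist_torque': [4.8617, 0.4363, -0.1902], 'opening': 0.365, 'grasp_force': 60.3947, 'joint_vel': [-0.079, -0.1186, 0.0573, -0.0471, 0.0103, 0.13, -0.0356]}
```

View pics/e5.png

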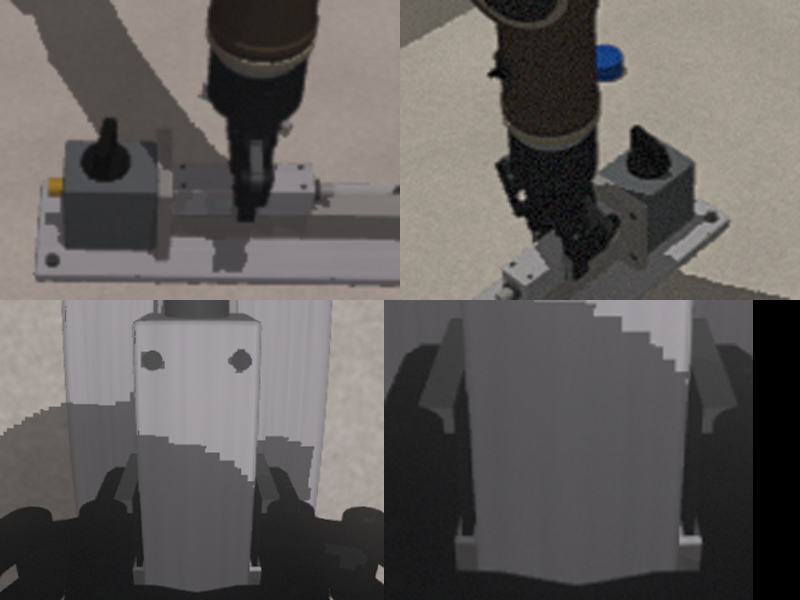

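The picture shows the cell end against the plate in the scene crop at (170,185). The knob is still across and the plunger is covered. The tool has tilted 0.6° and yawed 0.4° under load, so I'll check whether the cell itself lies flat and square.

Run:
```python
from h import *
T=bot.camera_model("wrist")["T"].copy();p,d=bot.read_camera("wrist");P=wcloud(d,T)*1000
def plane(nm,x0,x1,y0,y1,z0,z1):
    k=(P[...,0]>x0)&(P[...,0]<x1)&(P[...,1]>y0)&(P[...,1]<y1)&(P[...,2]>z0)&(P[...,2]<z1);q=P[k]
    A=np.c_[q[:,0]-562,q[:,1]-150,np.ones(len(q))];c=np.linalg.lstsq(A,q[:,2],rcond=None)[0]
    print(nm,len(q),"slope deg x,y",np.degrees(c[:2]).round(2),"z@y150",c[2].round(2),"yrange",q[:,1].min().round(1),q[:,1].max().round(1))
plane("cell",551,572,145,194,70,84)
plane("baseL",512,540,150,290,6,18);plane("baseR",580,610,150,290,6,18);plane("rail",548,562,215,290,40,50)
def edges(nm,z0,z1,y0,y1):
    r=[]
    for y in np.arange(y0,y1,3):
        k=(abs(P[...,1]-y)<1.5)&(abs(P[...,0]-560)<(58 if z1<20 else 22))&(P[...,2]>z0)&(P[...,2]<z1);q=P[k][:,0]
        if len(q)>5:r.append((y,q.min(),q.max()))
    r=np.array(r)
    for j in(1,2):
        c=cv2.fitLine(r[:,[0,j]].astype(np.float32),cv2.DIST_HUBER,0,.01,.01).ravel();print(nm,"edge",j,"yaw",(90-np.degrees(np.arctan(c[1]/c[0]))).round(2))
edges("cell",73,82,160,193);edges("rail",41,48,222,280);edges("base",8,16,200,290)
```

```text
cell 10218 slope deg x,y [0.36 0.44] z@y150 76.97 yrange 145.0 194.0
baseL 13269 slope deg x,y [ 0.07 -0.  ] z@y150 11.58 yrange 150.0 272.7
baseR 14464 slope deg x,y [-0.15 -0.02] z@y150 11.67 yrange 150.0 279.9
rail 4009 slope deg x,y [ 0.34 -0.01] z@y150 44.62 yrange 215.1 260.1
cell edge 1 yaw 93.12
cell edge 2 yaw 92.83
rail edge 1 yaw 92.27
rail edge 2 yaw 92.79
base edge 1 yaw 91.08
base edge 2 yaw 92.55
```

The cell's rear is raised about 0.5° and its yaw is about 0.4° over, both from arm compliance. I'll counter with a small turn: rear down is −ry, clockwise is +rz.

To row units: -0.1 cm / 100 = -0.001, -0.05 cm / 100 = -0.0005, -0.7 degrees / 180 = -0.0039.

Emit:
send_rows(
  series=[
    [[2.5,0,0,0,0,-0.0011,0.0006],[2.5,-0.0005,0,0,0,-0.0022,0.0011],[2.5,-0.0005,0,0,0,-0.0033,0.0017],[2.5,-0.001,0,0,0,-0.0039,0.0022],[2.5,-0.001,0,0,0,-0.0039,0.0022],[2.5,-0.001,0,0,0,-0.0039,0.0022]],
  ],
)

```text
clock: 15.38
position: [0.5619, 0.1378, 0.0034]
tool_rot: [179.8, 0.0, 92.7]
force: [-0.0, 26.5, -2.0]
opening: 0.369
grasp_force: 59.9
```

```bash
cat > chk.py <<'E'
from h import *
s=bot.state();print({k:np.round(s[k],4).tolist() for k in("clock","position","tool_rot","force","wrist_torque","opening","grasp_force")})
T=bot.camera_model("wrist")["T"].copy();p,d=bot.read_camera("wrist");P=wcloud(d,T)*1000
def plane(nm,x0,x1,y0,y1,z0,z1):
    k=(P[...,0]>x0)&(P[...,0]<x1)&(P[...,1]>y0)&(P[...,1]<y1)&(P[...,2]>z0)&(P[...,2]<z1);q=P[k]
    A=np.c_[q[:,0]-562,q[:,1]-150,np.ones(len(q))];c=np.linalg.lstsq(A,q[:,2],rcond=None)[0]
    print(nm,len(q),"slope deg",np.degrees(c[:2]).round(2),"z@150",c[2].round(2),"ymax",q[:,1].max().round(1))
plane("cell",551,572,145,194,70,84);plane("rail",548,562,215,290,40,50)
for nm,z0,z1,y0,y1 in(("cell",73,82,160,193),("rail",41,48,222,270)):
    r=[]
    for y in np.arange(y0,y1,3):
        k=(abs(P[...,1]-y)<1.5)&(abs(P[...,0]-560)<22)&(P[...,2]>z0)&(P[...,2]<z1);q=P[k][:,0]
        if len(q)>5:r.append((y,q.min(),q.max()))
    r=np.array(r)
    print(nm,"yaw",[(90-np.degrees(np.polyfit(r[:,0],r[:,j],1)[0])).round(2) for j in(1,2)])
E
python3 chk.py
```

```text
{'clock': 15.3833, 'position': [0.5619, 0.1378, 0.0034], 'tool_rot': [179.7885, 0.0368, 92.6957], 'force': [-0.0399, 26.467, -1.952], 'wrist_torque': [5.4301, 0.1633, 0.0225], 'opening': 0.3695, 'grasp_force': 59.948}
cell 10235 slope deg [0.2  0.09] z@150 76.56 ymax 194.0
rail 4040 slope deg [0.15 0.11] z@150 44.42 ymax 259.0
cell yaw [np.float64(92.65), np.float64(92.51)]
rail yaw [np.float64(93.07), np.float64(92.42)]
```

The cell now lies parallel to the rail (tilt 0.09° against 0.11°, yaw 92.6°). It sits 32.1 mm above the rail, which matches its height, under a steady 26 N. I'll hold briefly, check again and hand in.

Emit:
send_rows(
  series=[
    [[2.5,0,0,0,0,0,0],[2.5,0,0,0,0,0,0],[2.5,0,0,0,0,0,0],[2.5,0,0,0,0,0,0],[2.5,0,0,0,0,0,0],[2.5,0,0,0,0,0,0]],
  ],
)

```text
clock: 15.93
position: [0.5619, 0.1377, 0.0034]
tool_rot: [179.8, 0.0, 92.7]
force: [0.6, 26.7, -1.4]
opening: 0.368
grasp_force: 59.9
```

```bash
python3 chk.py && python3 -c "
from bench import bot
f=bot.state()['force'];print(f)
if 18<f[1]<36: print(bot.finish_job())"
```

```text
{'clock': 15.9333, 'position': [0.5619, 0.1377, 0.0034], 'tool_rot': [179.7877, 0.0368, 92.6953], 'force': [0.6172, 26.7058, -1.3972], 'wrist_torque': [5.455, 0.1751, 0.0093], 'opening': 0.3676, 'grasp_force': 59.949}
cell 10225 slope deg [0.3 0.1] z@150 76.56 ymax 194.0
rail 4034 slope deg [ 0.17 -0.01] z@150 44.6 ymax 259.1
cell yaw [np.float64(92.87), np.float64(92.48)]
rail yaw [np.float64(92.73), np.float64(92.43)]
[-0.86269521 25.51584622 -1.53835099]
the job is handed in; nothing more can be done
None
```

The job is handed in at about 16 s: the knob is turned to its end stop (1.40 rad), and the cell is still gripped and pressed square against the stop plate at about 26 N.

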